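# Hang the lipped parts bin on the slat rack

### The arm

A 6-joint arm with a two-finger parallel gripper is mounted at the origin on a cart in front of the work surface, level with it; the furniture and walls round the work are solid. World frame = base frame: x ahead of the robot, y to its left, z up, the work surface at z = 0. Lengths are in mm, angles in degrees, forces in N, time in s.
With the tool pointing down it reaches from about 300 to 850 mm from the base axis. Payload 4.2 kg.
Tool frame: the origin (TCP) lies midway between the tips of the shut fingers; the grasp point (between the pads) lies 19 mm behind it; z points along the fingers, y is the line along which they close (so a half turn about z gives the same grasp; the last joint's range is limited). The gripper opens to 91 mm and grips with 3 to 60 N. Pads are 32 mm wide; open, the fingers measure 118 mm over their backs; the gripper's body (76 mm by 178 mm) begins 60 mm behind the grasp point.
Start: joints at [76.031, 18.312, 89.639, -0, 72.044, -1.146], TCP at [127.614, 560.676, 213.976] pointing down, gripper open.
Joint ranges: [-177.97, 177.97], [-48.28, 115.42], [12.27, 149.76], [-77.06, 257.06], [2.81, 150.46], [-146.56, 146.56]. Speed limits (degrees/s): [147.25, 147.25, 180, 180, 180, 180].

### API

Orientations are given as [roll, pitch, yaw] about the fixed x, y, z axes, in that order (R = Rz(yaw) Ry(pitch) Rx(roll)).
In Python, from workcell import env, grab_frame, camera_model gives the robot as it stands (env), with the cameras as plain functions.
- The arm moves only by the shell command python3 drive.py 'ROWS' [OPENING] [FORCE]. ROWS is rows parted by semicolons, their numbers by spaces, 1 to 8 of them, each of 6 numbers: dx, dy, dz in mm, then a rotation vector rx, ry, rz in degrees; each row shifts and turns the commanded pose from where the row before left it, along the tool's axes as they then stand; what a row does not reach is not made up. A row lasts 1/10 s, in which the tool goes at most 50 mm and 8.59 degrees, less where a joint would pass 70% of its speed; a pose out of reach is approached as far as the arm can. OPENING is the finger opening in mm, set as the command begins (- or left out keeps the last). The fingers move at their own pace and stop on an object; FORCE is the grip in N (left out, the last holds). Time passes only in rows, so rows that do not move let the fingers close. It prints the time, the measured TCP pose, the force, the opening and the grip force at its end.
- env.state(): the state, without advancing time (a new reading comes with each control period).
- grab_frame(name): name is "scene" or "top" or "wrist"; returns the picture (400x640x3 uint8, blue, green, red); there is no depth.
- camera_model(name): a dict with "fx", "fy", "cx", "cy" (pixels), "D" ([k1, k2, p1, p2, k3] as OpenCV has them; the pictures are not rectified), "T" (4x4, takes a point from camera to world coordinates). Camera axes: x right, y up, looking along -z (the intrinsics and any distortion apply to the point x, -y, -z); pixel columns grow to the right and rows downward; lengths in mm; the calibration is good to about 2 mm. A picture is of the moment at which its call begins: read the wrist's pose just before it. camera_model takes no time and is no camera call; for the wrist camera it gives the pose at the moment of the call.
- env.job_done(): hands the job in; it is judged then, once.
The state is a dict: "time_s": time; "qpos": joint angles; "qvel": joint speeds; "effort": joint torques, N m; "ee_pos": TCP position; "ee_rot": TCP orientation; "force": force on the tool from outside, world axes, zero at the start; "torque": the same for the moment, N m; "gripper_width": finger opening in mm; "gripper_force": force on a finger pad.
Only numpy, scipy, OpenCV 4.12 (cv2) and the standard library are available. Lean on these libraries where they do the work, as an engineer would, in place of code of your own. Each camera call takes 0.05 s, during which the arm holds its last target. There are 200 camera calls.

### The job

Hang the loose small-parts bin that has a hooked metal lip on its tall back on the slat rack, in the free stretch of the groove beside the bin that already hangs there: tilt its front up, slip the lip into the groove, then swing the front down until the bin hangs level, with the lip caught behind the upper slat and the rubber bumper low on its back resting against the rack's front. Let go of it, and leave the plain-backed bin, the tape measure and the wooden offcut where they stand.

Things in the scene. Friction and masses are not known exactly. Their poses are not given: they have to be found in the camera images.
- hook_bin: Loose open bin to hang, about 0.2 kg: grey tub 100 long (x) x 56 wide (y), side walls 45 high, front wall 32 high with a blank card, steel back plate 61 high. Origin: centre of underside; x to its back (back face x=+50; below, z=1 to 13, a rubber bumper to x=+56.5), z up. Grip it across the 56 mm outside of the side walls. Hung home, its origin is at x=-57.5, z=92 in the rack's frame.
- lip_tip (a point): Top edge of the hook_bin's lip, at (63.5, 0, 87) in the bin's frame. From the back plate's top a flat neck (3 thick, 50 wide, underside at z=58) runs 15 backward to x=65; at its end the lip (3 thick, 50 wide) stands up, from z=58 to 87. Hung home, the neck rests on the ledge and the lip bears on the back of the upper slat (play 1.5; 8 with the bumper off the rack).
- rack: Fixed bench-top slat rack, 268 wide (y), 200 high: aluminium slats between plywood ends, one horizontal groove. Origin: on the bench under the middle of the front face; x points into the rack (front face is the plane x=0), y along it, z up. An identical bin hangs fixed at y=-80 (covers y=-108 to -52); the groove is free from there to y=+125.
- groove (a point): Front edge of the groove's ledge, middle of the free stretch: (0, 40, 150) in the rack's frame, same axes. The groove is open from z=150 to 174; above it the upper slat (to z=200). Slats 4 thick; hollow behind them to x=47, z=194. The 29 mm lip passes the 24 mm opening only with the bin's front tilted up; at 40 degrees it has 3 mm of room all round; push it in and up about 13, then swing down.
- plain_bin: Bystander: loose bin of the same grey tub (100 x 56 x 45) but with a plain 45 high plastic back and no lip. Origin centre of the underside, x to its back.
- tape_measure: Bystander: loose yellow pocket tape, 38 x 83 x 64, origin at the centre of its underside.
- offcut: Bystander: loose pine block, 48 x 110 x 36, origin at the centre of its underside.

How it is judged:
By the outcome, as a careful person would: the job done as asked, in the order asked, and still so for the second after the job is handed in, with the robot touching nothing.
It also fails if it takes over 48 s, if anything falls off the work surface, if the arm or the gripper's body presses on something with over 40 N, if the wrist force passes 120 N, or if a joint passes its speed limit or range.

## Working session

There is one attempt and no reset: what is moved stays moved. The work goes in short steps, Python scripts to look and compute and a shell command to move; the robot and the scene stay as the last step left them, time stands still between calls to the robot, and variables do not carry over. Pictures are saved under pics/ and viewed, at most 10 in all, crops included, and the job is handed in when it is done.

```bash
ls; mkdir -p pics; python3 - <<'E'
from workcell import env, grab_frame, camera_model
import cv2,numpy as np
for n in ("scene","top"):
    cv2.imwrite(f"pics/{n}0.png",grab_frame(n)); m=camera_model(n); print(n,m["fx"],m["D"],np.round(m["T"],3).tolist())
print(env.state())
E
```

```text
drive.py
pics
workcell.py
scene 476.68876724011966 [-0.1241105  0.         0.         0.         0.       ] [[0.844, 0.275, -0.461, -82.595], [-0.536, 0.394, -0.747, -961.398], [-0.024, 0.877, 0.48, 724.737], [0.0, 0.0, 0.0, 1.0]]
top 514.6006985867383 [-0.17020957  0.          0.          0.          0.        ] [[0.017, 0.998, -0.061, 407.273], [-1.0, 0.018, 0.013, -19.687], [0.014, 0.06, 0.998, 1332.315], [0.0, 0.0, 0.0, 1.0]]
{'time_s': 0.1, 'qpos': array([ 7.60306246e+01,  1.83471569e+01,  8.96983713e+01, -2.84631768e-04,
        7.20418924e+01, -1.14605848e+00]), 'qvel': array([-0.02752502, -0.03265402, -0.06850035, -0.03083403,  0.00215213,
        0.01320587]), 'effort': array([ 1.24784274e-03, -4.13330913e+01, -2.32507056e+01,  7.28455628e-02,
        4.21394210e-02, -7.73567399e-05]), 'ee_pos': array([127.51640674, 560.23900199, 213.21964701]), 'ee_rot': array([-1.79912591e+02, -1.47793637e-03,  1.67176770e+02]), 'force': array([ 0.29388956, -0.01285216,  1.06753835]), 'torque': array([ 0.03385955,  0.03353416, -0.04030596]), 'gripper_force': 0.0, 'gripper_width': 91.30995309307477}
```

View pics/scene0.png

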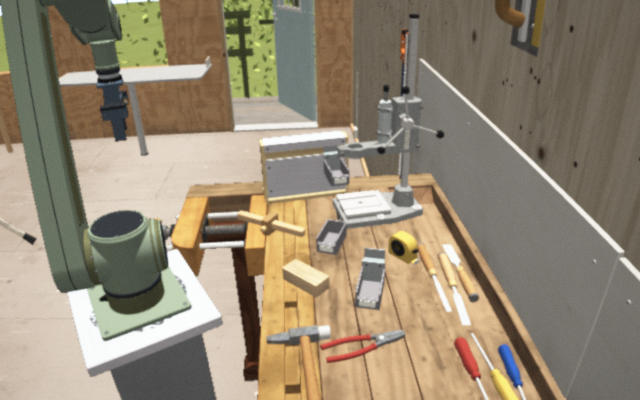

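View pics/top0.png

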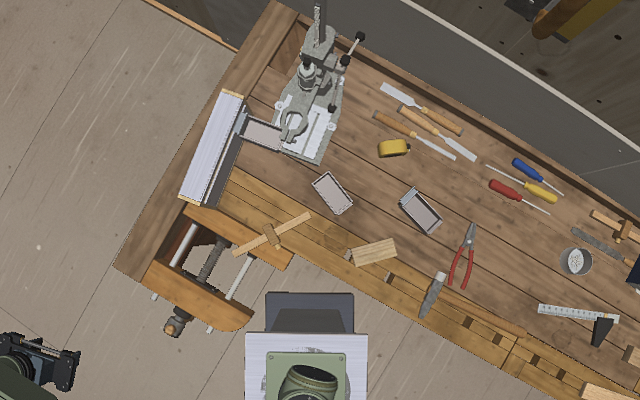

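The scene view shows the tall-backed bin near (370,277) and the plain bin near (332,235). The rack with the hung bin is at (305,165). In the top view the hook bin is near (420,210), the plain bin near (332,193), and the rack runs from (230,92) to (190,203). I'll enlarge these to get corners.

```bash
python3 - <<'E'
import cv2,numpy as np
a=cv2.imread("pics/top0.png"); 
cv2.imwrite("pics/top_rack.png",cv2.resize(a[80:230,160:340],None,fx=4,fy=4,interpolation=cv2.INTER_CUBIC))
b=cv2.imread("pics/scene0.png")
A=cv2.resize(a[175:245,390:455],None,fx=6,fy=6,interpolation=cv2.INTER_CUBIC)
B=cv2.resize(b[240:310,345:400],None,fx=6,fy=6,interpolation=cv2.INTER_CUBIC)
cv2.imwrite("pics/bin.png",np.hstack([A,B]))
E
```

```text
(no output)
```

View pics/top_rack.png

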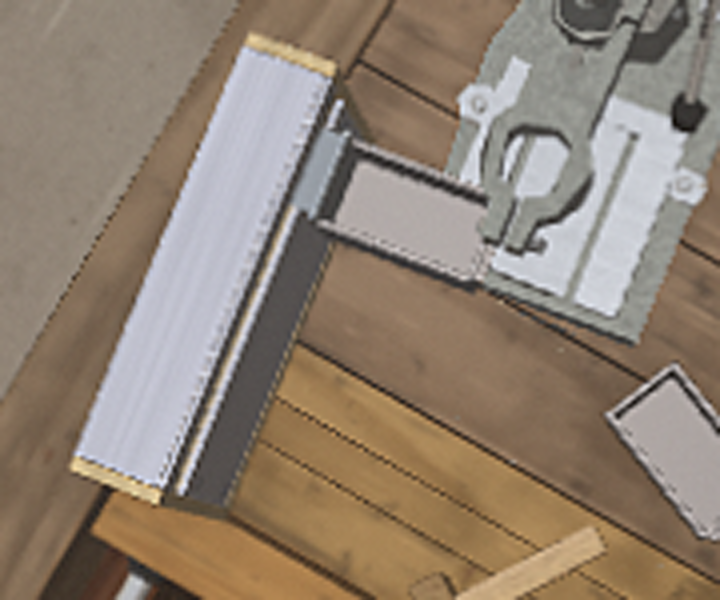

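View pics/bin.png

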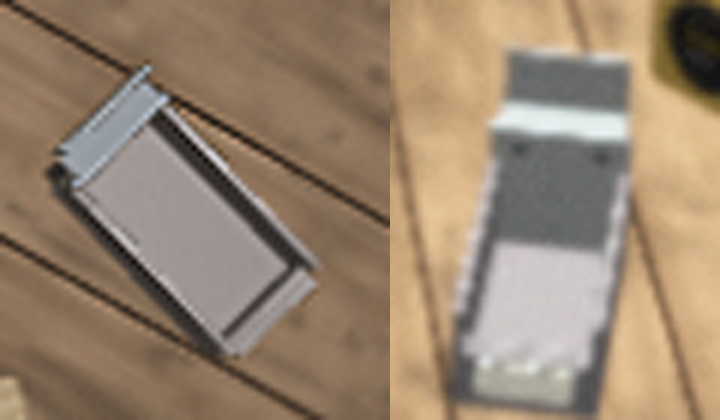

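The top crop shows the rack's top-plate corners at about (250,35), (337,70), (160,503) and (70,465). The hung bin's tub corners are near (480,280) and (325,220). The hook bin's lip ends in A are at (62,152) and (150,67), and in B at (507,50) and (629,60). Next I'll fit both poses.

```bash
cat > h.py <<'E'
import cv2,numpy as np
from scipy.optimize import least_squares
from scipy.spatial.transform import Rotation as R
from workcell import env, grab_frame, camera_model
def proj(n,P,m=None):
    m=m or camera_model(n); T=m["T"]
    p=(np.atleast_2d(P)-T[:3,3])@T[:3,:3]; p=p*[1,-1,-1]
    K=np.array([[m["fx"],0,m["cx"]],[0,m["fy"],m["cy"]],[0,0,1]])
    return cv2.projectPoints(p.reshape(-1,1,3),np.zeros(3),np.zeros(3),K,np.array(m["D"]))[0].reshape(-1,2)
def place(q,P):
    x,y,th=q; c,s=np.cos(th),np.sin(th); P=np.atleast_2d(P)
    return np.c_[x+c*P[:,0]-s*P[:,1], y+s*P[:,0]+c*P[:,1], P[:,2]]
def fit(obs,q0,ms=None):
    # obs: list of (cam,[x,y,z],[u,v])
    ms=ms or {n:camera_model(n) for n in {o[0] for o in obs}}
    f=lambda q:np.concatenate([(proj(n,place([q[0],q[1],q[2]],P),ms[n])[0]-uv) for n,P,uv in obs])
    r=least_squares(f,q0,loss="soft_l1",x_scale=[10,10,.1]); return r.x,f(r.x).reshape(-1,2)
E
cat > fit1.py <<'E'
from h import *
A=lambda u,v:((u+.5)/6-.5+390,(v+.5)/6-.5+175)
B=lambda u,v:((u-390+.5)/6-.5+345,(v+.5)/6-.5+240)
C=lambda u,v:((u+.5)/4-.5+160,(v+.5)/4-.5+80)
bin_=[("top",[63.5,25,87],A(62,152)),("top",[63.5,-25,87],A(150,67)),("top",[-50,-28,32],A(318,283)),("top",[-50,28,32],A(235,352)),
("scene",[63.5,25,87],B(507,50)),("scene",[63.5,-25,87],B(629,60)),("scene",[-50,28,0],B(450,402)),("scene",[-50,-28,0],B(592,412)),("scene",[50,-25,61],B(629,137)),("scene",[50,25,61],B(492,125))]
rack=[("top",[0,-134,200],C(337,70)),("top",[0,134,200],C(160,503)),("top",[-107.5,-52,124],C(475,288)),("top",[-7.5,-52,137],C(322,222)),("top",[-7.5,-105,153],C(352,143))]
for o,q0 in ((bin_,[430,-200,2.2]),(rack,[430,250,1.8])):
    q,r=fit(o,q0); print(np.round(q,2),np.degrees(q[2]).round(2)); print(r.round(1).tolist())
E
python3 fit1.py
```

```text
[ 465.37 -288.61    0.79] 45.06
[[1.0, -0.1], [0.7, -0.1], [0.1, -3.1], [-1.3, 0.7], [-0.9, -0.7], [0.0, -0.2], [-0.5, 0.5], [0.6, 1.9], [-1.0, -0.6], [0.6, -0.9]]
[588.1  190.77   1.2 ] 68.91
[[2.4, -1.1], [0.0, 0.7], [0.2, 0.6], [-1.0, 0.6], [-0.6, -1.7]]
```

```bash
cat >> h.py <<'E'
def toolR(theta,alpha):
    "tool z = heading*sin(a)-up*cos(a), tool y = -(bin y); theta,alpha rad"
    z=np.array([np.cos(theta)*np.sin(alpha),np.sin(theta)*np.sin(alpha),-np.cos(alpha)])
    y=np.array([np.sin(theta),-np.cos(theta),0]); return np.c_[np.cross(y,z),y,z]
def cur():
    s=env.state(); return s["ee_pos"],R.from_euler("xyz",s["ee_rot"],degrees=True).as_matrix()
def plan(p0,R0,p1,R1,N):
    r=R.from_matrix(R0.T@R1).as_rotvec()
    S=sum(R.from_rotvec(r*k/N).as_matrix() for k in range(N))
    t=np.linalg.solve(S,R0.T@(p1-p0)); print(N,"rows:",np.r_[t,np.degrees(r)/N].round(2),"total",np.r_[R0.T@(p1-p0),np.degrees(r)].round(2))
E
python3 - <<'E'
from h import *
b=np.array([465.37,-288.61,np.radians(45.06)])
a=np.radians(45); R1=toolR(b[2],a); g=place(b,[[-5,0,31]])[0]; tcp=g+19*R1[:,2]
p,R0=cur(); pre=tcp-150*R1[:,2]; mid=np.array([290.,180,330]); Rm=toolR(b[2],0)
print(pre,tcp); 
Ra=R.from_matrix(R0); Rd=toolR(np.radians(105),0)
plan(p,R0,mid,Rd,10); plan(mid,Rd,pre,R1,14)
E
python3 drive.py '-39 -19 -11.6 0 0 6.2;-39 -19 -11.6 0 0 6.2;-39 -19 -11.6 0 0 6.2;-39 -19 -11.6 0 0 6.2;-39 -19 -11.6 0 0 6.2;-39 -19 -11.6 0 0 6.2;-39 -19 -11.6 0 0 6.2;-39 -19 -11.6 0 0 6.2' 91 
python3 drive.py '-39 -19 -11.6 0 0 6.2;-39 -19 -11.6 0 0 6.2;0 0 0 0 0 0'
python3 - <<'E'
from h import *
b=np.array([465.37,-288.61,np.radians(45.06)])
R1=toolR(b[2],np.radians(45)); tcp=place(b,[[-5,0,31]])[0]+19*R1[:,2]
pre=tcp-150*R1[:,2]+[0,0,130]
p,R0=cur(); print(p,env.state()["qpos"].round(1)); plan(p,R0,pre,R1,15)
E
```

```text
time_s: 0.9
ee_pos: [293.6, 266.0, 306.8]
ee_rot: [-180.0, 0.0, 117.3]
force: [0.5, 0.1, 0.9]
gripper_width: 91.2
gripper_force: 0.0
time_s: 1.2
ee_pos: [290.8, 177.8, 331.4]
ee_rot: [179.8, 0.0, 104.8]
force: [0.6, 0.3, 0.2]
gripper_width: 90.7
gripper_force: 0.0
[290.81610855 177.75533302 331.41077776] [ 2.96e+01 -7.10e+00  1.02e+02 -1.00e-01  8.50e+01  1.48e+01]
15 rows: [-35.48  14.73  -6.73  -1.55   2.71   3.77] total [-544.63  -34.79   78.1   -23.24   40.72   56.58]
```

```bash
python3 drive.py '-35.5 14.7 -6.7 -1.55 2.7 3.77;-35.5 14.7 -6.7 -1.55 2.7 3.77;-35.5 14.7 -6.7 -1.55 2.7 3.77;-35.5 14.7 -6.7 -1.55 2.7 3.77;-35.5 14.7 -6.7 -1.55 2.7 3.77;-35.5 14.7 -6.7 -1.55 2.7 3.77;-35.5 14.7 -6.7 -1.55 2.7 3.77;-35.5 14.7 -6.7 -1.55 2.7 3.77' >/dev/null
python3 drive.py '-35.5 14.7 -6.7 -1.55 2.7 3.77;-35.5 14.7 -6.7 -1.55 2.7 3.77;-35.5 14.7 -6.7 -1.55 2.7 3.77;-35.5 14.7 -6.7 -1.55 2.7 3.77;-35.5 14.7 -6.7 -1.55 2.7 3.77;-35.5 14.7 -6.7 -1.55 2.7 3.77;-35.5 14.7 -6.7 -1.55 2.7 3.77;0 0 0 0 0 0'
python3 - <<'E'
from h import *
import json
print(env.state()["qpos"].round(1))
m=camera_model("wrist"); f=grab_frame("wrist"); cv2.imwrite("pics/w1.png",f)
json.dump({k:np.array(v).tolist() for k,v in m.items()},open("w1.json","w"))
b=[465.37,-288.61,np.radians(45.06)]
tops=[[63.5,25,87],[63.5,-25,87],[50,25,61],[50,-25,61],[-50,28,32],[-50,-28,32],[-50,28,0],[-50,-28,0]]
print(proj("wrist",place(b,tops),m).round(0).tolist(), m["T"].round(2).tolist())
E
```

```text
time_s: 2.8
ee_pos: [398.2, -356.7, 247.2]
ee_rot: [-179.4, -44.8, 44.7]
force: [-0.4, 1.0, 0.2]
gripper_width: 91.2
gripper_force: 0.0
[-67.3  21.   95.3  40.6  86.  -33.5]
[[295.0, 172.0], [336.0, 172.0], [296.0, 192.0], [335.0, 192.0], [292.0, 276.0], [339.0, 276.0], [294.0, 284.0], [338.0, 284.0]] [[0.71, 0.61, -0.36, 346.75], [-0.71, 0.6, -0.37, -410.11], [-0.01, 0.52, 0.85, 415.03], [0.0, 0.0, 0.0, 1.0]]
```

View pics/w1.png

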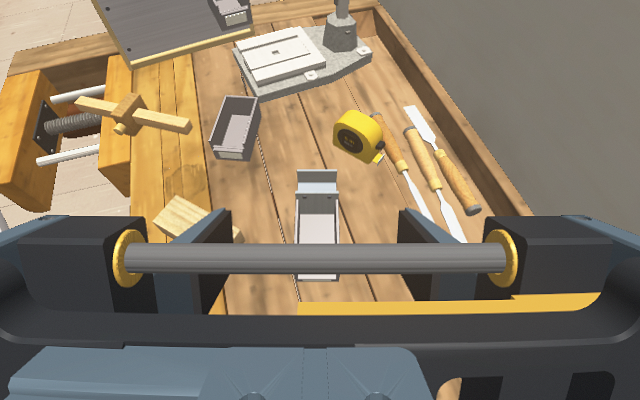

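The wrist view shows the hook bin ahead between the fingers. Its lip is at about (297,170) to (337,170) and its front bottom at about row 281. That is within 2 px of the prediction. A zoom will refine the pose before I grasp.

```bash
python3 - <<'E'
import cv2
a=cv2.imread("pics/w1.png")[160:290,280:355]
cv2.imwrite("pics/w1z.png",cv2.resize(a,None,fx=4.5,fy=4.5,interpolation=cv2.INTER_CUBIC))
E
```

```text
(no output)
```

View pics/w1z.png

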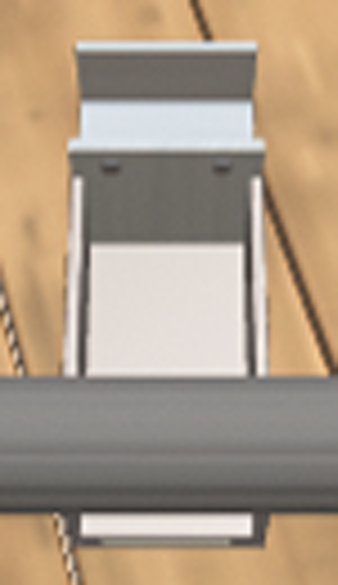

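```bash
python3 - <<'E'
from h import *
import json
m=json.load(open("w1.json")); m={k:np.array(v) if k in("T","D") else v for k,v in m.items()}
Z=lambda u,v:((u+.5)/4.5-.5+280,(v+.5)/4.5-.5+160)
o=[("w",[63.5,25,87],Z(77,46)),("w",[63.5,-25,87],Z(256,46)),("w",[-50,28,0],Z(72,546)),("w",[-50,-28,0],Z(266,546)),("w",[50,28,61],Z(69,146)),("w",[50,-28,61],Z(264,146))]
q,r=fit(o,[465,-288,.78],{"w":m}); print(q.round(2),np.degrees(q[2]).round(2)); print(r.round(2).tolist())
np.save("bin.npy",q)
R1=toolR(q[2],np.radians(45)); tcp=place(q,[[-5,0,31]])[0]+19*R1[:,2]
p,R0=cur(); print(tcp)
pre=tcp-60*R1[:,2]; plan(p,R0,pre,R1,5); plan(pre,R1,tcp,R1,4)
E
```

```text
[ 468.5  -287.97    0.79] 45.14
[[-0.43, 0.22], [0.36, 0.01], [-0.3, 0.85], [0.21, 0.69], [-0.17, -1.5], [0.3, -1.72]]
[ 474.44815399 -281.98861666   17.56497116]
5 rows: [-1.790e+01  5.400e-01  3.564e+01 -7.000e-02  4.000e-02 -2.000e-02] total [-8.9250e+01  3.1600e+00  1.7832e+02 -3.5000e-01  1.9000e-01 -8.0000e-02]
4 rows: [ 0. -0. 15.  0.  0.  0.] total [ 0. -0. 60.  0.  0.  0.]
```

```bash
python3 drive.py '-18 .6 35.6 -.07 .04 0;-18 .6 35.6 -.07 .04 0;-18 .6 35.6 -.07 .04 0;-18 .6 35.6 -.07 .04 0;-17.2 .6 35.6 -.07 .04 0;0 0 0 0 0 0;0 0 0 0 0 0' 91
python3 - <<'E'
from h import *
q=np.load("bin.npy"); R1=toolR(q[2],np.radians(45)); tcp=place(q,[[-5,0,31]])[0]+19*R1[:,2]
p,R0=cur(); plan(p,R0,tcp,R1,4)
E
```

```text
time_s: 3.55
ee_pos: [446.6, -311.2, 64.2]
ee_rot: [179.6, -45.0, 45.6]
force: [-0.2, -0.3, -0.3]
gripper_width: 90.9
gripper_force: 0.0
4 rows: [-1.100e+00 -2.300e-01  1.536e+01  1.000e-02  1.000e-02  8.000e-02] total [-4.390e+00 -9.500e-01  6.145e+01  5.000e-02  5.000e-02  3.200e-01]
```

```bash
python3 drive.py '-1.1 -.2 15.4 0 0 0;-1.1 -.2 15.4 0 0 0;-1.1 -.2 15.4 0 0 0;-1.1 -.2 15.4 0 0 0;0 0 0 0 0 0'
python3 drive.py '0 0 0 0 0 0;0 0 0 0 0 0;0 0 0 0 0 0;0 0 0 0 0 0;0 0 0 0 0 0;0 0 0 0 0 0;0 0 0 0 0 0' 40 40
python3 - <<'E'
from h import *
q=np.load("bin.npy"); R1=toolR(q[2],np.radians(45)); tcp=place(q,[[-5,0,31]])[0]+19*R1[:,2]
p,R0=cur(); print(p-tcp); print((R.from_matrix(R0.T@R1).as_rotvec(degrees=True)))
E
```

```text
time_s: 4.05
ee_pos: [473.6, -280.7, 14.9]
ee_rot: [179.9, -44.9, 45.3]
force: [0.0, -0.1, 0.1]
gripper_width: 90.8
gripper_force: 0.0
time_s: 4.75
ee_pos: [473.6, -283.1, 16.7]
ee_rot: [179.6, -44.9, 45.5]
force: [-1.9, -1.3, 3.0]
gripper_width: 55.9
gripper_force: 40.0
[-0.81677965 -1.13659854 -0.89054309]
[0.15048034 0.09044677 0.23089438]
```

```bash
cat >> h.py <<'E'
def rk(rack,P): return place(rack,P)[0]
E
python3 - <<'E'
from h import *
rack=np.array([588.1,190.8,np.radians(68.9)])
p,R0=cur(); up=p+[0,0,120]; plan(p,R0,up,R0,4)
tgt=rk(rack,[-230,45,270]); R1=toolR(rack[2],np.radians(45)); print(tgt); plan(up,R0,tgt,R1,8)
E
```

```text
4 rows: [ 21.18   0.14 -21.25   0.     0.     0.  ] total [ 84.72   0.56 -84.99   0.     0.     0.  ]
[463.31782507  -7.57945664 270.        ]
8 rows: [ 3.154e+01 -2.064e+01  7.850e+00  2.120e+00  2.000e-02 -2.070e+00] total [ 2.2811e+02 -2.0085e+02  3.7800e+01  1.6930e+01  1.5000e-01 -1.6590e+01]
```

```bash
python3 drive.py '10 0 -10 0 0 0;20 0 -20 0 0 0;27 .3 -27 0 0 0;27 .3 -27 0 0 0;0 0 0 0 0 0'
python3 drive.py '31.5 -20.6 7.8 2.1 0 -2.1;31.5 -20.6 7.8 2.1 0 -2.1;31.5 -20.6 7.8 2.1 0 -2.1;31.5 -20.6 7.8 2.1 0 -2.1;31.5 -20.6 7.8 2.1 0 -2.1;31.5 -20.6 7.8 2.1 0 -2.1;31.5 -20.6 7.8 2.1 0 -2.1;31.5 -20.6 7.8 2.1 0 -2.1'
python3 drive.py '0 0 0 0 0 0;0 0 0 0 0 0;0 0 0 0 0 0'
python3 - <<'E'
from h import *
import json
print(env.state()["qpos"].round(1))
m=camera_model("wrist"); f=grab_frame("wrist"); cv2.imwrite("pics/w2.png",f)
p,R0=cur(); print(p,R.from_matrix(R0).as_euler("xyz",degrees=True))
json.dump({k:np.array(v).tolist() for k,v in m.items()},open("w2.json","w"))
b=[588.1,190.8,np.radians(68.9)]
P=[[0,-134,200],[0,134,200],[0,134,0],[0,-125,150],[0,125,150],[0,125,174],[-107.5,-52,124],[-107.5,-108,124]]
print(proj("wrist",place(b,P),m).round(0).tolist())
E
```

```text
time_s: 5.25
ee_pos: [475.5, -284.5, 140.5]
ee_rot: [178.8, -44.8, 46.0]
force: [-0.2, -1.0, -2.1]
gripper_width: 55.6
gripper_force: 40.0
time_s: 6.05
ee_pos: [462.3, -6.1, 268.1]
ee_rot: [179.8, -44.8, 69.2]
force: [0.8, 0.1, -0.5]
gripper_width: 55.5
gripper_force: 40.0
time_s: 6.35
ee_pos: [463.1, -8.2, 267.2]
ee_rot: [179.8, -44.8, 69.0]
force: [0.3, 0.2, -1.7]
gripper_width: 55.9
gripper_force: 40.0
[-32.7   8.4 110.   45.   77.7 -28.2]
[463.17769207  -8.40691062 267.19109829] [179.86056143 -44.7895059   68.99070614]
[[473.0, 72.0], [234.0, 71.0], [259.0, 174.0], [450.0, 105.0], [249.0, 104.0], [246.0, 89.0], [400.0, 189.0], [449.0, 189.0]]
```

View pics/w2.png

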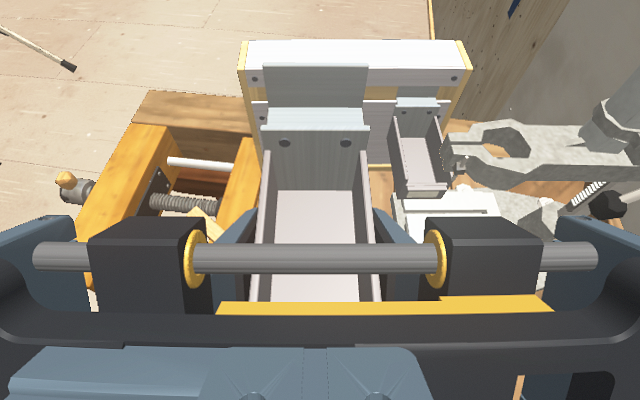

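The bin is held straight. The rack's front-top corners are near (240,71) and (471,69), the groove is at rows 86-103, and the hung bin is near (420,150). I'll zoom in for corner picking.

```bash
python3 - <<'E'
import cv2
a=cv2.imread("pics/w2.png")[35:210,230:480]
cv2.imwrite("pics/w2z.png",cv2.resize(a,None,fx=3.2,fy=3.2,interpolation=cv2.INTER_CUBIC))
E
```

```text
(no output)
```

View pics/w2z.png

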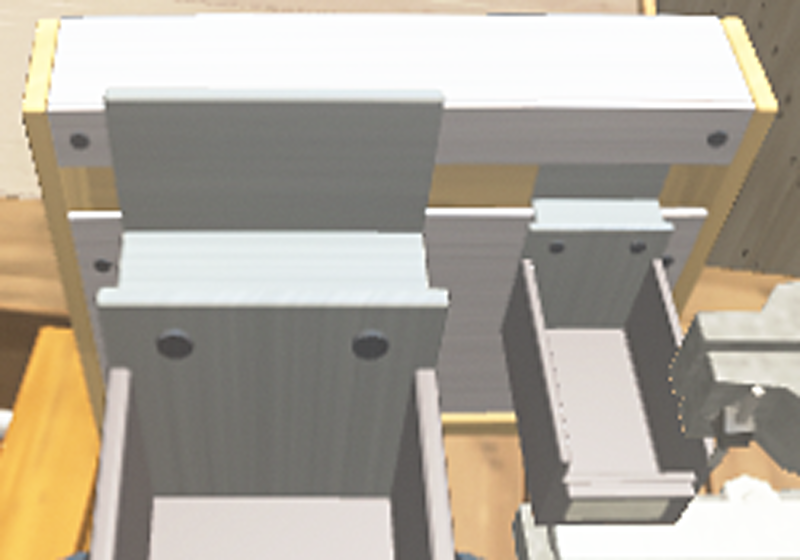

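```bash
cat > fit2.py <<'E'
from h import *
import json
m=json.load(open("w2.json")); m={k:np.array(v) if k in("T","D") else v for k,v in m.items()}
Z=lambda u,v:((u+.5)/3.2-.5+230,(v+.5)/3.2-.5+35)
o=[([0,134,200],(22,111)),([0,-134,200],(778,110)),([0,125,150],(70,216)),([0,-125,150],(707,216)),([-7.5,-52,153],(531,226)),([-7.5,-108,153],(670,226)),([0,-125,174],(737,164))]
P=np.array([a for a,_ in o],float); U=np.array([Z(*u) for _,u in o])
f=lambda q:(proj("w",place(q[:3],P)+[0,0,q[3]],m)-U).ravel()
r=least_squares(f,[588,191,1.2,0],x_scale=[10,10,.1,10],loss="soft_l1"); q=r.x
print("rack free z",q.round(2),np.degrees(q[2]).round(2)); print(f(q).reshape(-1,2).round(2).tolist())
f3=lambda q:f([*q,0]); r3=least_squares(f3,q[:3],x_scale=[10,10,.1],loss="soft_l1").x
print("rack z0",r3.round(2),np.degrees(r3[2]).round(2)); print(f3(r3).reshape(-1,2).round(2).tolist())
# bin: expressed in the rack frame(free-z fit)
ob=[([63.5,25,87],(106,95)),([63.5,-25,87],(443,95)),([62,25,61],(122,234)),([62,-25,61],(422,234)),([50,28,61],(98,291)),([50,-28,61],(447,291))]
Pb=np.array([a for a,_ in ob],float); Ub=np.array([Z(*u) for _,u in ob])
p,R0=cur(); 
def pose(s): # s: x,y,z offset, yaw, pitch in rack axes
    Rb=R.from_euler("zyx",[q[2]+s[3],s[4],0]); return s[:3],Rb
g=lambda s:(proj("w",Rb_apply(s),m)-Ub).ravel()
def Rb_apply(s): t,Rb=pose(s); return Rb.apply(Pb)+t
s=least_squares(g,[p[0],p[1],p[2]-17,0,0],x_scale=[10,10,10,.1,.1]).x
print("bin",s[:3].round(2),np.degrees(s[3:]).round(2)); print(g(s).reshape(-1,2).round(2).tolist())
Rt=toolR(q[2],np.radians(45)); exp=p-19*Rt[:,2]-place([0,0,q[2]],[[-5,0,31]])[0]
print("expected from TCP",exp.round(2)); d=s[:3]-exp; print("diff in rack axes",(R.from_euler("z",-q[2]).apply(d)).round(2))
np.save("rack.npy",q); np.save("s.npy",s)
E
python3 fit2.py
```

```text
rack free z [591.92 194.58   1.21  -0.76] 69.51
[[0.04, -0.2], [0.84, 0.14], [0.08, 0.59], [0.21, 0.04], [-0.73, -0.9], [0.61, -0.75], [-2.27, 1.22]]
rack z0 [591.54 193.88   1.21] 69.51
[[-0.28, -0.31], [1.2, 0.02], [-0.16, 0.58], [0.47, 0.02], [-0.59, -0.92], [0.85, -0.77], [-1.97, 1.15]]
bin [460.85 -14.55 250.31] [0.32 0.84]
[[-0.59, 0.26], [0.5, 0.58], [-0.1, 0.41], [-0.05, 0.4], [0.1, -0.78], [0.15, -0.92]]
expected from TCP [460.22 -16.31 249.63]
diff in rack axes [1.86 0.03 0.69]
```

```bash
cat > ins.py <<'E'
import numpy as np
def rect(x0,x1,z0,z1,n=1.0):
    a=np.arange(x0,x1+.01,n);b=np.arange(z0,z1+.01,n)
    return np.vstack([np.c_[a,0*a+z0],np.c_[a,0*a+z1],np.c_[0*b+x0,b],np.c_[0*b+x1,b]])
B=np.vstack([rect(-50,50,0,45,5),rect(47,50,0,61),rect(50,56.5,1,13),rect(50,65,58,61),rect(62,65,58,87)])
S=[(0,4,0,150),(0,4,174,200),(4,47,194,200),(47,51,0,200)]
def sd(P,b):
    x0,x1,z0,z1=b; dx=np.maximum(x0-P[:,0],P[:,0]-x1); dz=np.maximum(z0-P[:,1],P[:,1]-z1)
    return np.where((dx<0)&(dz<0),np.maximum(dx,dz),np.hypot(np.maximum(dx,0),np.maximum(dz,0))).min()
def clr(x,z,t):  # bin origin pose in rack, front-up tilt t deg
    t=np.radians(t); c,s=np.cos(t),np.sin(t)
    P=np.c_[x+c*B[:,0]+s*B[:,1], z-s*B[:,0]+c*B[:,1]]
    return min(sd(P,b) for b in S)
if __name__=="__main__":
    # parametrise by lip-neck reference point r=(57,59.5) of the bin
    import heapq
    ref=np.array([57,59.5])
    def org(rx,rz,t):
        t=np.radians(t);c,s=np.cos(t),np.sin(t); return rx-(c*ref[0]+s*ref[1]), rz-(-s*ref[0]+c*ref[1])
    X=np.arange(-40,12,1.); Zs=np.arange(140,176,1.); T=np.arange(0,61,2.5)
    C=np.array([[[clr(*org(x,z,t),t) for t in T] for z in Zs] for x in X])
    start=(0,int(np.argmin(abs(Zs-155))),int(np.argmin(abs(T-40))))
    goal=(int(np.argmin(abs(X+.5))),int(np.argmin(abs(Zs-152))),0)
    print("home clr",clr(-57.5,92,0),"goal",C[goal])
    # Dijkstra with cost sum 1/(clr)^2 beyond 0
    D={start:0};prev={};h=[(0,start)]
    while h:
        d,n=heapq.heappop(h)
        if n==goal: break
        if d>D[n]: continue
        for dn in [(i,j,k) for i in(-1,0,1) for j in(-1,0,1) for k in(-1,0,1) if i or j or k]:
            m=tuple(np.add(n,dn))
            if any(v<0 or v>=L for v,L in zip(m,C.shape)): continue
            c=max(C[m],0.02) if C[m]>-.1 else None
            if c is None: continue
            nd=d+np.linalg.norm(dn)*(1+20/min(c,4)**2)
            if nd<D.get(m,1e18): D[m]=nd;prev[m]=n;heapq.heappush(h,(nd,m))
    n=goal;path=[n]
    while n in prev: n=prev[n];path.append(n)
    for n in path[::-1]:
        x,z,t=X[n[0]],Zs[n[1]],T[n[2]]; o=org(x,z,t); print(x,z,t,"org",np.round(o,1),"clr",round(C[n],1))
E
python3 ins.py
```

```text
home clr 0.0 goal 0.0
-40.0 155.0 40.0 org [-121.9  146.1] clr 16.5
-39.0 155.0 40.0 org [-120.9  146.1] clr 15.5
-38.0 155.0 40.0 org [-119.9  146.1] clr 14.5
-37.0 155.0 40.0 org [-118.9  146.1] clr 13.5
-36.0 155.0 40.0 org [-117.9  146.1] clr 12.6
-35.0 155.0 40.0 org [-116.9  146.1] clr 11.6
-34.0 155.0 40.0 org [-115.9  146.1] clr 10.6
-33.0 155.0 40.0 org [-114.9  146.1] clr 9.7
-32.0 155.0 40.0 org [-113.9  146.1] clr 8.8
-31.0 155.0 40.0 org [-112.9  146.1] clr 7.8
-30.0 155.0 40.0 org [-111.9  146.1] clr 6.9
-29.0 155.0 40.0 org [-110.9  146.1] clr 6.0
-28.0 155.0 40.0 org [-109.9  146.1] clr 5.2
-27.0 155.0 40.0 org [-108.9  146.1] clr 4.4
-26.0 154.0 42.5 org [-108.2  148.6] clr 4.8
-25.0 154.0 42.5 org [-107.2  148.6] clr 4.1
-24.0 154.0 45.0 org [-106.4  152.2] clr 4.2
-23.0 154.0 45.0 org [-105.4  152.2] clr 4.1
-22.0 154.0 45.0 org [-104.4  152.2] clr 4.1
-21.0 154.0 45.0 org [-103.4  152.2] clr 4.1
-20.0 154.0 45.0 org [-102.4  152.2] clr 4.1
-19.0 154.0 45.0 org [-101.4  152.2] clr 4.1
-18.0 154.0 45.0 org [-100.4  152.2] clr 4.2
-17.0 154.0 45.0 org [-99.4 152.2] c
[... 310 characters left out ...]
.0 158.0 37.5 org [-90.4 145.5] clr 4.0
-8.0 159.0 35.0 org [-88.8 143. ] clr 3.8
-7.0 159.0 32.5 org [-87.  139.4] clr 3.6
-6.0 159.0 30.0 org [-85.1 136. ] clr 3.7
-5.0 159.0 27.5 org [-83.  132.5] clr 3.9
-4.0 159.0 25.0 org [-80.8 129.2] clr 4.1
-3.0 159.0 22.5 org [-78.4 125.8] clr 4.3
-2.0 159.0 20.0 org [-75.9 122.6] clr 4.5
-1.0 158.0 17.5 org [-73.3 118.4] clr 4.6
-1.0 158.0 15.0 org [-71.5 115.3] clr 4.3
0.0 157.0 12.5 org [-68.5 111.2] clr 4.5
0.0 156.0 10.0 org [-66.5 107.3] clr 3.7
0.0 155.0 7.5 org [-64.3 103.4] clr 3.0
0.0 154.0 5.0 org [-62.   99.7] clr 2.2
0.0 153.0 2.5 org [-59.5  96. ] clr 1.3
0.0 152.0 0.0 org [-57.   92.5] clr 0.5
-1.0 152.0 0.0 org [-58.   92.5] clr 0.0
```

```bash
cat > rows.py <<'E'
from h import *
q=np.load("rack.npy"); s=np.load("s.npy"); Y=48
p,R0=np.array([463.1,-8.2,267.2]),toolR(np.radians(69.0),np.radians(45))
Rb=R.from_euler("zyx",[q[2]+s[3],s[4],0]).as_matrix()
Gp,GR=Rb.T@(p-s[:3]),Rb.T@R0   # tool in bin
def tool(x,z,t):
    o=place(q[:3],[[x,Y,z]])[0]+[0,0,q[3]]; Rt=R.from_euler("zyx",[q[2],np.radians(t),0]).as_matrix()
    return o+Rt@Gp,Rt@GR
W=[("a",-200,230,8,1),("a",-150,152,45,7),("b",-135,152.2,45,2),("b",-110,152.2,45,3),("b",-96.5,152.2,45,3),("c",-92,148.1,40,2),("c",-88.8,143,35,2),("c",-85,136,30,2),("c",-80.8,129.2,25,2),
("d",-75.9,122.6,20,2),("d",-71.5,115.3,15,2),("d",-66.5,107.3,10,2),("d",-62,99.7,5,2),("e",-57.8,92.7,0,3)]
cp,cR=p.copy(),R0.copy(); last=np.r_[s[:0],0]; 
b0=R.from_euler("z",-q[2]).apply(s[:3]-[q[0],q[1],q[3]]); print("bin now in rack",b0.round(1))
pr=(b0[0],b0[2],np.degrees(s[4]))
for tag,x,z,t,n in W:
    out=[]
    for k in range(1,n+1):
        tp,tR=tool(*(np.array(pr)+(np.array([x,z,t])-pr)*k/n))
        row=np.r_[cR.T@(tp-cp),R.from_matrix(cR.T@tR).as_rotvec(degrees=True)].round(1)+0
        cp=cp+cR@row[:3]; cR=cR@R.from_rotvec(row[3:],degrees=True).as_matrix()
        out.append(" ".join(f"{v:g}" for v in row))
    pr=(x,z,t); print(tag,(x,z,t),";".join(out),"->",cp.round(1))
E
python3 rows.py
```

```text
bin now in rack [-241.8   49.6  251.1]
a (-200, 230, 8) 14.9 3.2 45.3 4.5 -2.6 4.9 -> [481.3  30.4 245.7]
a (-150, 152, 45) -2 2.6 13.6 3.5 -1.9 3.5;-1.5 3.5 13.5 3.5 -1.9 3.5;-0.9 4.4 13.5 3.4 -1.9 3.5;-0.2 5.2 13.3 3.5 -2 3.5;0.4 6 13 3.5 -1.9 3.5;1.2 6.7 12.7 3.5 -1.9 3.4;1.8 7.3 12.3 3.5 -1.9 3.5 -> [507.8  77.2 161.8]
b (-135, 152.2, 45) 6.5 -0.9 3.8 0 0 0;6.4 -0.8 3.7 0 0 0 -> [513.1  91.2 162. ]
b (-110, 152.2, 45) 7.1 -0.9 4.3 0 0 0;7.2 -0.9 4.2 0 0 0;7.1 -0.9 4.3 0 0 0 -> [521.8 114.7 162. ]
b (-96.5, 152.2, 45) 3.8 -0.4 2.3 0 0 0;3.9 -0.5 2.3 0 0 0;3.8 -0.5 2.3 0 0 0 -> [526.6 127.4 161.9]
c (-92, 148.1, 40) 1.1 0.4 2.3 -1.7 0.9 -1.6;1.1 0.4 2.3 -1.6 0.9 -1.7 -> [527.2 131.5 159. ]
c (-88.8, 143, 35) 0.2 0.6 2.4 -1.7 0.9 -1.6;0.1 0.6 2.5 -1.6 0.9 -1.7 -> [527.2 134.5 154.9]
c (-85, 136, 30) -0.1 1.1 3.4 -1.7 0.9 -1.6;-0.2 0.9 3.4 -1.6 0.9 -1.7 -> [527.4 138.1 148.8]
c (-80.8, 129.2, 25) 0 0.7 3.4 -1.7 0.9 -1.6;-0.2 0.6 3.6 -1.6 0.9 -1.7 -> [527.7 142.1 142.9]
d (-75.9, 122.6, 20) 0 0.5 3.6 -1.7 0.9 -1.6;0 0.3 3.8 -1.6 1 -1.6 -> [528.1 146.7 137. ]
d (-71.5, 115.3, 15) -0.6 0.4 3.8 -1.6 0.9 -1.7;-0.6 0.2 3.9 -1.7 0.9 -1.6 -> [528.2 150.7 130.4]
d (-66.5, 107.3, 10) -0.7 0.2 4.4 -1.6 0.9 -1.7;-0.8 0 4.3 -1.7 0.9 -1.6 -> [528.6 155.4 122.9]
d (-62, 99.7, 5) -1 -0.2 4.1 -1.6 0.9 -1.7;-1 -0.3 4.1 -1.7 0.9 -1.6 -> [528.7 159.7 115.6]
e (-57.8, 92.7, 0) -0.7 -0.3 2.4 -1.1 0.6 -1.1;-0.7 -0.4 2.5 -1.1 0.6 -1.1;-0.7 -0.4 2.5 -1.1 0.6 -1.1 -> [528.8 163.6 108.9]
```

```bash
sed -i 's/"zyx"/"ZYX"/' fit2.py rows.py; python3 fit2.py | tail -4; python3 rows.py
```

```text
bin [460.71 -14.81 250.56] [-0.58  0.6 ]
[[-0.86, 0.3], [0.15, 0.43], [0.24, 0.45], [0.27, 0.52], [0.11, -0.89], [0.17, -0.83]]
expected from TCP [460.22 -16.31 249.63]
diff in rack axes [1.57 0.07 0.93]
bin now in rack [-242.1   49.6  251.3]
a (-200, 230, 8) 15.4 1.1 47 0.4 -7.4 -0.4 -> [479.9  32.6 244.9]
a (-150, 152, 45) -0.6 0.1 14.8 0 -5.3 0;0.7 0 14.8 0 -5.3 0;1.8 0 14.7 0 -5.3 0;3.1 0 14.6 0 -5.2 0;4.3 0 14.3 0 -5.3 0;5.4 0 13.9 0 -5.3 0;6.5 0 13.4 0 -5.3 0 -> [500.1  86.6 158.2]
b (-135, 152.2, 45) 7.5 0.1 0 0 0 0;7.5 0 -0.1 0 0 0 -> [505.4 100.6 158.4]
b (-110, 152.2, 45) 8.3 0 0.1 0 0 0;8.3 0 0.1 0 0 0;8.4 0 0.1 0 0 0 -> [514.2 124.  158.4]
b (-96.5, 152.2, 45) 4.5 0 0 0 0 0;4.5 0 0.1 0 0 0;4.5 0 0 0 0 0 -> [518.9 136.7 158.5]
c (-92, 148.1, 40) 1.9 0 1.4 0 2.5 0;1.8 0 1.4 0 2.5 0 -> [520.2 140.2 155.8]
c (-88.8, 143, 35) 1 0 2 0 2.5 0;0.9 0 2 0 2.5 0 -> [521.  142.5 152. ]
c (-85, 136, 30) 1 0 3.1 0 2.5 0;0.7 0 3.1 0 2.5 0 -> [522.  145.2 146.3]
c (-80.8, 129.2, 25) 0.8 0 3.1 0 2.5 0;0.6 0 3.2 0 2.5 0 -> [523.1 148.2 140.7]
d (-75.9, 122.6, 20) 0.8 0 3.2 0 2.5 0;0.7 0 3.3 0 2.5 0 -> [524.5 151.8 135.2]
d (-71.5, 115.3, 15) 0.1 0 3.5 0 2.5 0;-0.1 0 3.5 0 2.5 0 -> [525.6 154.7 129. ]
d (-66.5, 107.3, 10) -0.2 0 4 0 2.5 0;-0.4 0 4 0 2.5 0 -> [526.9 158.2 121.8]
d (-62, 99.7, 5) -0.7 0.1 3.7 0 2.5 0;-0.9 0 3.7 0 2.5 0 -> [528.1 161.1 115. ]
e (-57.8, 92.7, 0) -0.7 0 2.2 0 1.7 0;-0.7 0 2.1 0 1.6 0;-0.8 0 2.2 0 1.7 0 -> [529.  163.7 108.7]
```

```bash
python3 drive.py '15.4 1.1 47 .4 -7.4 -.4;-.6 .1 14.8 0 -5.3 0;.7 0 14.8 0 -5.3 0;1.8 0 14.7 0 -5.3 0;3.1 0 14.6 0 -5.2 0;4.3 0 14.3 0 -5.3 0;5.4 0 13.9 0 -5.3 0;6.5 0 13.4 0 -5.3 0'
python3 drive.py '7.5 .1 0 0 0 0;7.5 0 -.1 0 0 0;0 0 0 0 0 0;0 0 0 0 0 0;0 0 0 0 0 0;0 0 0 0 0 0'
python3 - <<'E'
from h import *
import json
m=camera_model("wrist"); f=grab_frame("wrist"); g=grab_frame("scene")
q=np.load("rack.npy")
P=place(q[:3],[[0,134,200],[0,-134,200],[0,125,150],[0,-125,150]])+[0,0,q[3]]
Rt=R.from_euler("ZYX",[q[2],np.radians(45),0]).as_matrix(); o=place(q[:3],[[-135,48,152.2]])[0]+[0,0,q[3]]
L=(Rt@np.array([[63.5,25,87],[63.5,-25,87],[50,28,61],[50,-28,61],[-50,28,32],[-50,-28,32],[-50,28,0],[-50,-28,0.]]).T).T+o
pw=proj("wrist",np.vstack([P,L]),m); ps=proj("scene",np.vstack([P,L]))
print(pw.round(0).tolist())
for u,v in ps: cv2.circle(g,(round(u*16),round(v*16)),20,(0,0,255),-1,shift=4)
for u,v in pw: cv2.circle(f,(round(u),round(v)),2,(0,0,255),-1)
s=cv2.resize(g[110:230,240:360],None,fx=3.3,fy=3.3,interpolation=cv2.INTER_CUBIC); w=f[0:396,180:580]
cv2.imwrite("pics/c3.png",np.hstack([s,w]))
print(env.state()["ee_pos"],env.state()["ee_rot"],env.state()["qpos"].round(1))
E
```

```text
time_s: 7.2
ee_pos: [500.8, 86.3, 157.8]
ee_rot: [179.9, -0.2, 69.4]
force: [0.2, -0.7, -2.5]
gripper_width: 55.7
gripper_force: 40.0
time_s: 7.8
ee_pos: [505.8, 99.9, 159.4]
ee_rot: [179.8, -0.4, 69.5]
force: [-0.3, -0.7, -1.8]
gripper_width: 56.1
gripper_force: 40.0
[[85.0, -26.0], [743.0, -3.0], [165.0, 13.0], [629.0, 21.0], [261.0, 63.0], [366.0, 63.0], [259.0, 123.0], [368.0, 123.0], [250.0, 341.0], [379.0, 340.0], [260.0, 350.0], [369.0, 349.0]]
[505.83555534 100.20740583 159.24392311] [179.83191595  -0.43366617  69.48753676] [  9.7  15.3 102.4   0.3  61.9  30.1]
```

View pics/c3.png

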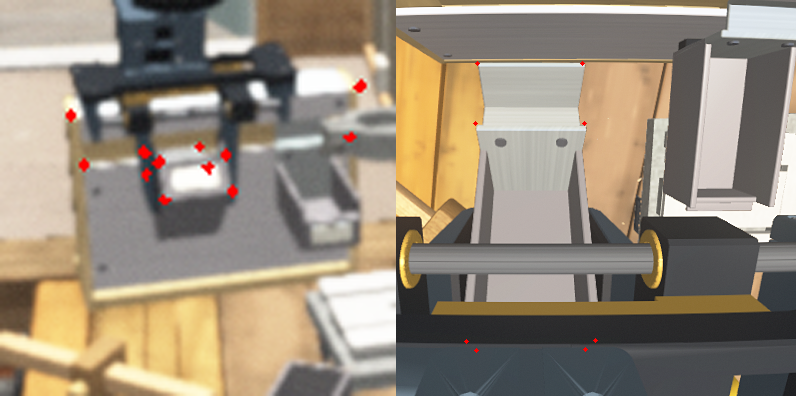

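The overlay of predicted points agrees with both views. In the wrist half, the lip-top corners at (478,63) and (583,63) sit on the lip. In the scene half, the rack corners coincide. I'm inserting now and checking force on the way.

```bash
python3 drive.py '8.3 0 .1 0 0 0;8.3 0 .1 0 0 0;8.4 0 .1 0 0 0;0 0 0 0 0 0;0 0 0 0 0 0'
python3 drive.py '4.5 0 0 0 0 0;4.5 0 .1 0 0 0;4.5 0 0 0 0 0;0 0 0 0 0 0;0 0 0 0 0 0'
```

```text
time_s: 8.4
ee_pos: [514.6, 124.5, 158.6]
ee_rot: [179.9, -0.4, 69.6]
force: [1.0, 0.1, -2.0]
gripper_width: 56.2
gripper_force: 40.0
time_s: 8.9
ee_pos: [519.3, 136.8, 158.8]
ee_rot: [179.9, -0.4, 69.5]
force: [0.0, -0.6, -1.5]
gripper_width: 55.7
gripper_force: 40.0
```

No contact so far, and the pose matches the plan. Next comes the swing down.

```bash
python3 drive.py '1.9 0 1.4 0 2.5 0;1.8 0 1.4 0 2.5 0;1 0 2 0 2.5 0;.9 0 2 0 2.5 0;1 0 3.1 0 2.5 0;.7 0 3.1 0 2.5 0;0 0 0 0 0 0;0 0 0 0 0 0'
python3 drive.py '.8 0 3.1 0 2.5 0;.6 0 3.2 0 2.5 0;.8 0 3.2 0 2.5 0;.7 0 3.3 0 2.5 0;.1 0 3.5 0 2.5 0;-.1 0 3.5 0 2.5 0;0 0 0 0 0 0;0 0 0 0 0 0'
```

```text
time_s: 9.7
ee_pos: [522.5, 144.8, 146.7]
ee_rot: [179.8, -15.4, 69.5]
force: [1.1, -0.2, -2.3]
gripper_width: 55.7
gripper_force: 40.0
time_s: 10.5
ee_pos: [526.5, 154.7, 129.5]
ee_rot: [179.8, -30.4, 69.6]
force: [-0.0, 0.4, -0.8]
gripper_width: 55.6
gripper_force: 40.0
```

```bash
python3 drive.py '-.2 0 4 0 2.5 0;-.4 0 4 0 2.5 0;-.7 .1 3.7 0 2.5 0;-.9 0 3.7 0 2.5 0;0 0 0 0 0 0;0 0 0 0 0 0'
python3 drive.py '-.7 0 2.2 0 1.7 0;-.7 0 2.1 0 1.6 0;0 0 0 0 0 0;0 0 0 0 0 0'
python3 drive.py '-.8 0 2.2 0 1.7 0;0 0 0 0 0 0;0 0 0 0 0 0;0 0 0 0 0 0'
```

```text
time_s: 11.1
ee_pos: [529.1, 161.1, 115.6]
ee_rot: [179.8, -40.4, 69.7]
force: [-1.0, 0.2, -1.4]
gripper_width: 56.1
gripper_force: 40.0
time_s: 11.5
ee_pos: [529.7, 162.8, 111.6]
ee_rot: [179.7, -43.7, 69.8]
force: [0.4, -0.4, -3.2]
gripper_width: 55.7
gripper_force: 40.0
time_s: 11.9
ee_pos: [529.7, 163.3, 109.0]
ee_rot: [179.7, -45.3, 69.8]
force: [-1.7, -4.7, -1.7]
gripper_width: 55.6
gripper_force: 40.0
```

```bash
python3 drive.py '-.6 0 .6 0 0 0;0 0 0 0 0 0;0 0 0 0 0 0'
python3 drive.py '0 0 0 0 0 0;0 0 0 0 0 0;0 0 0 0 0 0' - 8
python3 drive.py '0 0 0 0 0 0;0 0 0 0 0 0;0 0 0 0 0 0;0 0 0 0 0 0;0 0 0 0 0 0;0 0 0 0 0 0' 85
```

```text
time_s: 12.2
ee_pos: [529.8, 163.3, 108.4]
ee_rot: [179.7, -45.4, 69.8]
force: [-2.4, -5.1, 0.2]
gripper_width: 56.1
gripper_force: 40.0
time_s: 12.5
ee_pos: [529.8, 163.3, 108.3]
ee_rot: [179.7, -45.4, 69.8]
force: [-2.7, -5.2, -0.4]
gripper_width: 55.8
gripper_force: 8.0
time_s: 13.1
ee_pos: [529.6, 163.6, 108.1]
ee_rot: [179.8, -45.4, 69.7]
force: [0.9, -0.8, 0.1]
gripper_width: 85.0
gripper_force: 0.0
```

Released. I'm backing straight out along the tool axis, then checking.

```bash
python3 drive.py '0 0 -5 0 0 0;0 0 -10 0 0 0;0 0 -20 0 0 0;0 0 -30 0 0 0;0 0 -35 0 0 0;0 0 -35 0 0 0;0 0 0 0 0 0;0 0 0 0 0 0' 91
python3 drive.py '0 0 -40 0 0 0;0 0 -40 0 0 0;0 0 0 0 0 0;0 0 0 0 0 0;0 0 0 0 0 0'
python3 - <<'E'
from h import *
m=camera_model("wrist"); f=grab_frame("wrist"); g=grab_frame("scene"); t=grab_frame("top")
q=np.load("rack.npy"); o=np.array([-57.5,48,92])
L=np.array([[50,28,61],[50,-28,61],[-50,28,32],[-50,-28,32],[-50,28,0],[-50,-28,0.]])+o
W=place(q[:3],L)+[0,0,q[3]]
pw=proj("wrist",W,m); print(pw.round(0).tolist())
for u,v in pw: cv2.circle(f,(round(u*16),round(v*16)),20,(0,0,255),-1,shift=4)
S=lambda a,x,y,w,h:cv2.resize(a[y:y+h,x:x+w],(400,300),interpolation=cv2.INTER_CUBIC)
c=pw.mean(0).astype(int); x=int(np.clip(c[0]-100,0,440)); y=int(np.clip(c[1]-75,0,250))
cv2.imwrite("pics/fin.png",np.vstack([np.hstack([S(f,x,y,200,150),S(g,240,115,160,120)]),np.hstack([S(t,160,80,200,150),S(t,280,100,200,150)])]))
print(x,y)
E
```

```text
time_s: 13.9
ee_pos: [495.7, 72.8, 203.4]
ee_rot: [179.7, -45.4, 69.7]
force: [0.1, 1.1, 0.4]
gripper_width: 91.0
gripper_force: 0.0
time_s: 14.4
ee_pos: [474.9, 21.4, 257.6]
ee_rot: [-179.9, -45.4, 69.6]
force: [0.4, -0.8, -1.0]
gripper_width: 91.0
gripper_force: 0.0
[[291.0, 120.0], [340.0, 120.0], [289.0, 208.0], [342.0, 208.0], [291.0, 222.0], [340.0, 222.0]]
215 108
```

View pics/fin.png

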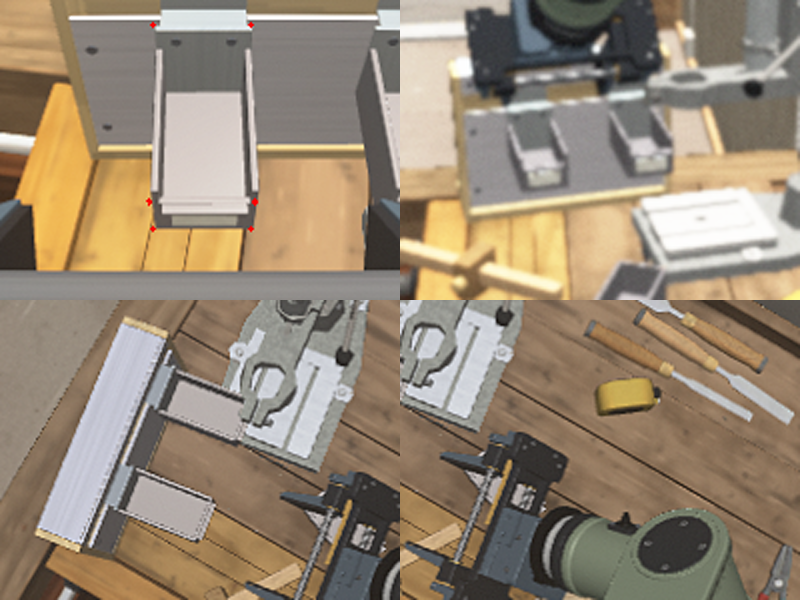

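The bin hangs level in the groove, parallel to the fixed one, and its corners match the predicted home pose. In the wrist panel the front bottom is at row 228, as predicted. The gripper is clear, so I'm handing in.

```bash
python3 -c "
from workcell import env, grab_frame, camera_model
print(env.job_done())"
```

```text
the job is handed in; nothing more can be done
None
```

The hook bin hangs level in the groove beside the fixed bin, released and with the gripper clear; it took about 14.5 s, I never touched the plain bin, tape measure or offcut, and the job is handed in (no verdict was shown).

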